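# Index a clicking sample carousel to the reader

## Robot

A 6-joint arm with a two-finger parallel gripper is mounted at the origin on a cart in front of the work surface, level with it; the furniture and walls round the work are solid. World frame = base frame: x ahead of the robot, y to its left, z up, the work surface at z = 0. Lengths are in m, angles in degrees, forces in N, time in s.
With the tool pointing down it reaches from about 0.35 to 0.975 m from the base axis. Payload 17.4 kg.
Tool frame: the origin (TCP) lies between the finger pads; the fingertips stand 14 mm ahead of it and the grasp point (between the pads) lies 5 mm behind it (ctrl.tip_extent is the x of the fingertips in the tool frame, in m); x points along the fingers, z is the direction in which the jaws open and shut, and the axes are right-handed (so a half turn about x gives the same grasp; the last joint's range is limited). The gripper opens to 85 mm and grips with 20 to 120 N. Pads are 22 mm wide; open, the fingers measure 114 mm over their backs; the gripper's body (76 mm by 85 mm) begins 54 mm behind the grasp point. The pads swing forward as they close: fully open they stand 13 mm farther back than shut.
Start: joints at [-76.364, 6.646, 82.598, -0, 90.757, -2.166], TCP at [0.184, -0.649, 0.245] pointing down, gripper open.
Joint ranges: [-162.19, 162.19], [-47.58, 125.68], [4.15, 143.07], [-65.23, 245.23], [0.69, 171.88], [-170.13, 170.13]. Speed limits (degrees/s): [108.29, 108.29, 127.2, 180, 180, 180].

## Interface

Orientations are given as a 3x3 rotation matrix whose columns are the frame's x, y, z axes.
In Python, from plant import ctrl gives the robot as it stands. Calls block until the motion is done:
- ctrl.move_pose(position, orientation): joint-space move of the TCP to a pose.
- ctrl.servo_line(position, orientation=None, rate=0.15): straight line of the TCP; orientation=None keeps the orientation; rate is the mean speed in m/s.
- ctrl.movej(angles): joint-space move.
- ctrl.set_gripper(opening, force=None): finger opening in m; force is the grip in N (None keeps the last); returns when the fingers have stopped.
- ctrl.wait(seconds).
- ctrl.solve_ik(position, orientation): joint angles nearest the present ones, or None.
- ctrl.snapshot(name): name is "scene" or "top" or "wrist"; returns (picture, depth): 420x560x3 uint8, red, green, blue; 420x560 float32, m along the optical axis (not along the pixel's ray), 0 where there is no reading.
- ctrl.camera_model(name): a dict with "intrinsics" (3x3 intrinsics, pixels), "R" (3x3) and "t" (3): a world point X has camera coordinates R X + t. Camera axes: x right, y down, z forward; pixel columns grow to the right and rows downward; lengths in m; the calibration is good to about 2 mm. A picture is of the moment at which its call begins: read the wrist's pose just before it. camera_model takes no time and is no camera call; for the wrist camera it gives the pose at the moment of the call.
A pose or a line that the arm cannot do raises ctrl.PlanningError and nothing moves.
- ctrl.job_done(): hands the job in, once; it reports no verdict.
Trained networks look in the newest picture that a camera, given by its name, has taken for a name from the list of things; names that differ only in an ending like _2 or _b are one class to them, and where a whole thing is asked for, a point or a joint stands for the part that bears it (a point fixed in the world has none). Each returns a list of dicts, best first, with "p" (0 to 1); they miss things now and then, are a little off and sometimes report something else, mostly with a low value. They report only what shows in the picture. A call takes as long as a camera call.
- ctrl.cut_out(camera, thing): "pixels" (420x560 bool, what is visible of it) and "bbox" ([centre column, centre row, width, height] in pixels, round what is visible of it).
Readings, each from a call of its own:
- ctrl.get_t(): time.
- ctrl.get_joints(): joint angles.
- ctrl.get_qvel(): joint speeds.
- ctrl.get_joint_efforts(): joint torques, N m.
- ctrl.get_tool_pos(): TCP position.
- ctrl.get_tool_rot(): TCP orientation.
- ctrl.get_contact_force(): force on the tool from outside, world axes, zero at the start.
- ctrl.get_wrist_torque(): the same for the moment, N m.
- ctrl.get_finger_gap(): finger opening in m.
Only numpy, scipy, OpenCV 4.12 (cv2) and the standard library are available. Lean on these libraries where they do the work, as an engineer would, in place of code of your own. Each camera call takes 0.05 s, during which the arm holds its last target.

## Task

Turn the sample carousel by pushing the posts of its ring, click by click, until the blue-capped vial stands right under the reader's lens with the drum resting in that click. A hidden end stop under the drum blocks one of the two ways round: where it comes up hard do not force it (never push a post with more than 30 N) but go round the other way. Do not touch the vials or push against the reader, and leave the wash bottle, the flask and the white box as they stand.

Things in the scene. Friction and masses are not known exactly. Their poses are not given: they have to be found in the camera images.
- carousel_base: White round fixed base, 264 mm across, 18 mm high. Origin on the vertical turning axis at worktop level, z up; +x points to the reader column. It may stand turned up to 0.5 rad either way; at yaw 0 the reader is on the side away from the robot.
- reader: White reader bridge fixed on the base, same origin and axes. Column x 136 to 176 mm, y +-30 mm, 128 mm high; arm over the drum x 31 to 176 mm, y +-22 mm, z 104 to 134 mm; black lens under it at x 50 mm, z 99 mm. The posts and vials pass under the arm, a gripper cannot.
- read_spot (a point): The fixed point right under the lens, 50 mm from the axis and 86 mm above the worktop, where the middle of the blue cap's top has to be.
- drum: Grey drum, 160 mm across, top at 58 mm, turns about z of its origin (same as the base's); x points to the blue vial. A sprung roller gives 12 clicks, 30 degrees apart, one with the blue vial under the lens; past the crest midway it snaps into the next. Leaving a click takes 4 to 7 N at a post. A hidden end stop blocks it 100 to 140 degrees short of the lens on one side (varies): 1 N more per mm.
- blue_cap (a point): Middle of the top of the blue cap of the vial to be read, 50 mm from the axis, 86 mm above the worktop. It starts about opposite the lens, 150 to 210 degrees round from it.
- post_ring: Aluminium ring, 88 to 125 mm from the axis, top face at 32 mm, with six black upright posts (14 mm diameter, 112 mm from the axis, 60 degrees apart, tops at 72 mm), one on its x axis; origin as the base. It carries the drum only after free play: it may stand up to 0.2 rad either way of the drum's x axis (0.4 rad stop to stop) and needs under 1 N within it.
- vial_blue: Vial with the blue cap, 25 mm across, cap top 86 mm above the worktop; origin at the centre of its foot at 26 mm. All four vials are fixed in wells of the drum 50 mm from the axis and turn with it (two of the six wells are empty). Not to be touched.
- vial_a: Clear vial with a black cap on the drum, same size. Not to be touched.
- vial_b: Brown vial with a black cap on the drum, same size. Not to be touched.
- vial_c: Clear vial with a black cap on the drum, same size. Not to be touched.
- wash_bottle: White wash bottle with a bent spout, 66x100x185 mm, loose, right of the carousel; origin at the centre of its foot.
- erlenmeyer: Conical flask with a red stopper, 75 mm across, 114 mm high, loose, left of the carousel; origin at the centre of its foot.
- white_box: White lidded box, 77x62x75 mm, loose, left of the carousel; origin at the centre of its foot.

How it is judged:
By the outcome, as a careful person would: the job done as asked, in the order asked, and still so for the second after the job is handed in, with the robot touching nothing.
It also fails if it takes over 72 s, if anything falls off the work surface, if the arm or the gripper's body presses on something with over 40 N, if the wrist force passes 120 N, or if a joint passes its speed limit or range.

## Working session

There is one attempt and no reset: what is moved stays moved. The work goes in short steps, each a Python script; the robot and the scene stay as the last script left them, time stands still between calls to the robot, and variables do not carry over. Pictures are saved under pics/ and viewed, and the job is handed in when it is done.

```bash
ls; mkdir -p pics; python3 - <<'E'
from plant import ctrl
import cv2
for n in ("scene","top","wrist"):
    p,d=ctrl.snapshot(n); cv2.imwrite(f"pics/{n}0.png",p[:,:,::-1])
    m=ctrl.camera_model(n); print(n,m["intrinsics"].round(1).tolist(),m["R"].round(3).tolist(),m["t"].round(3).tolist())
print(ctrl.get_t(),ctrl.get_tool_rot(),ctrl.tip_extent)
E
```

```text
pics
scene [[516.0, 0.0, 277.8], [0.0, 516.0, 210.8], [0.0, 0.0, 1.0]] [[-0.688, -0.726, -0.014], [-0.53, 0.516, -0.673], [0.495, -0.456, -0.74]] [0.339, 0.343, 1.36]
top [[535.2, 0.0, 275.4], [0.0, 535.2, 209.1], [0.0, 0.0, 1.0]] [[0.029, -0.999, -0.016], [-0.998, -0.028, -0.058], [0.057, 0.017, -0.998]] [-0.031, 0.506, 1.351]
wrist [[346.3, 0.0, 279.7], [0.0, 346.3, 209.4], [0.0, 0.0, 1.0]] [[0.272, -0.962, 0.0], [-0.918, -0.259, 0.302], [-0.29, -0.082, -0.953]] [-0.675, -0.039, 0.379]
0.15 [[-1.86645608e-04  9.62212510e-01  2.72299560e-01]
 [ 8.07049377e-04  2.72299621e-01 -9.62212173e-01]
 [-9.99999657e-01  4.01665140e-05 -8.27376535e-04]] 0.014
```

View pics/scene0.png

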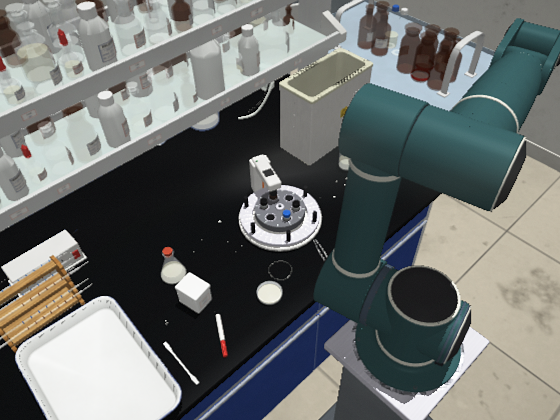

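View pics/top0.png

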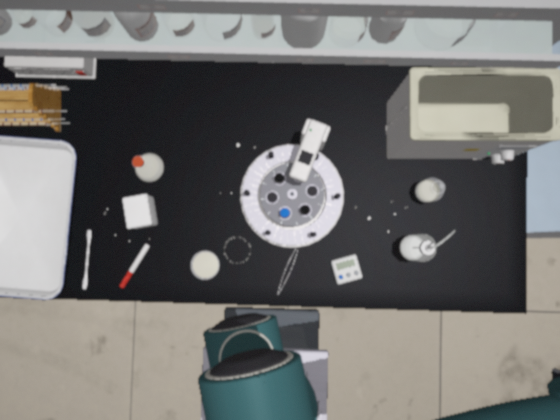

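```bash
cat > h.py <<'E'
from plant import ctrl
import cv2, numpy as np
def snap(n,name=None):
    p,d=ctrl.snapshot(n); m=ctrl.camera_model(n)
    if name: cv2.imwrite(f"pics/{name}.png",p[:,:,::-1])
    return p,d,m
def back(m,uv,z):
    "pixel -> world at height z"
    K,R,t=m["intrinsics"],m["R"],m["t"]
    r=R.T@np.linalg.inv(K)@np.array([uv[0],uv[1],1.]); c=-R.T@t
    return c+r*(z-c[2])/r[2]
def proj(m,X):
    c=m["R"]@np.asarray(X)+m["t"]; q=m["intrinsics"]@c; return q[:2]/q[2]
E
python3 - <<'E'
from h import *
p,d,m=snap("top")
c=p[100:270,200:390]; cv2.imwrite("pics/topz.png",cv2.resize(c,None,fx=4,fy=4,interpolation=cv2.INTER_CUBIC)[:600,:760,::-1])
for th in ("carousel_base","reader","drum","vial_blue","blue_cap","post_ring","wash_bottle","vial_a"):
    r=ctrl.cut_out("top",th)
    for x in r[:4]:
        ys,xs=np.nonzero(x["pixels"]); print(th,round(x["p"],2),np.round(x["bbox"],1),len(xs),xs.mean().round(1),ys.mean().round(1), back(m,(xs.mean(),ys.mean()),0.086 if 'bl' in th else 0.02).round(3))
E
```

```text
carousel_base 0.65 [293.4 186.1  99.7 136.7] 9093 293.2 191.3 [ 0.553 -0.06   0.02 ]
reader 0.7 [310.6 149.3  37.6  63.6] 1223 308.8 149.1 [ 0.662 -0.097  0.02 ]
reader 0.34 [291.2 193.7 100.6  96.4] 6760 290.7 197.7 [ 0.536 -0.054  0.02 ]
drum 0.81 [290.6 192.8 101.1  99.8] 6765 290.8 196.9 [ 0.538 -0.055  0.02 ]
vial_blue 0.68 [291.9 196.8 103.4  95.7] 7044 290.7 197.1 [ 0.532 -0.054  0.086]
vial_blue 0.38 [287.1 212.8  11.7   7.3] 74 284.7 213.3 [ 0.493 -0.04   0.086]
blue_cap 0.83 [290.1 195.6 103.3  97.9] 6760 290.8 197.4 [ 0.532 -0.054  0.086]
post_ring 0.8 [289.4 197.1  99.7 105. ] 3806 290.9 198.3 [ 0.535 -0.055  0.02 ]
wash_bottle 0.95 [425.6 247.8  50.1  27.1] 852 418.8 247.5 [ 0.419 -0.38   0.02 ]
vial_a 0.61 [278.7 180.8   6.4   8.3] 87 279.2 178.1 [ 0.586 -0.024  0.02 ]
```

View pics/topz.png

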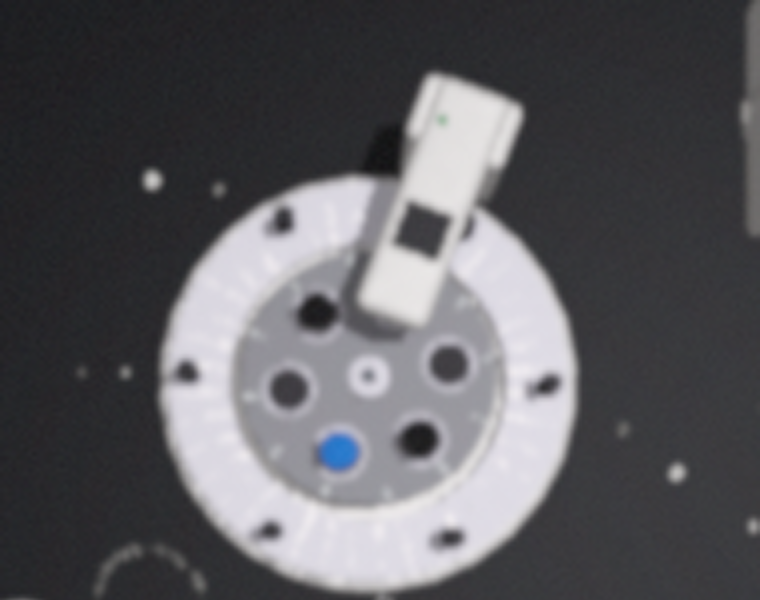

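```bash
cat > meas.py <<'E'
from h import *
from scipy.optimize import least_squares
def posts(p,m,c,zt=0.072,rot0=None,save=None):
    """rectify at z=0.072 about c, score dark blobs; returns"""
    pass
def rect(p,m,c,z,half=0.15,s=1000):
    n=int(2*half*s)
    u,v=np.meshgrid(np.arange(n),np.arange(n))
    X=np.stack([c[0]+half-v/s, c[1]+half-u/s, np.full(u.shape,z)],-1)
    q=(X@m["R"].T+m["t"])@m["intrinsics"].T
    uv=(q[...,:2]/q[...,2:]).astype(np.float32)
    return cv2.remap(p,uv[...,0],uv[...,1],cv2.INTER_CUBIC)
E
python3 - <<'E'
from meas import *
p,d,m=snap("top")
g=p.min(2)
# base edge: radial search from approx centre (292,196)
pts=[]
for a in np.arange(0,360,3):
    if 30<(a)%360<95: pass
    th=np.radians(a); r=np.arange(40,62,0.25)
    xs=(292+r*np.cos(th)).astype(np.float32); ys=(196+r*np.sin(th)).astype(np.float32)
    l=cv2.remap(g,xs[None],ys[None],cv2.INTER_LINEAR)[0].astype(float)
    i=np.argmin(np.diff(l[::1])); dl=l[:-8]-l[8:]; i=np.argmax(dl)
    if dl[i]>50: pts.append(back(m,(xs[i+4],ys[i+4]),0.018)[:2])
pts=np.array(pts)
f=lambda q: np.hypot(*(pts-q[:2]).T)-q[2]
s=least_squares(f,[0.54,-0.055,0.132],loss="soft_l1",f_scale=0.002); print("base circle",s.x,len(pts),np.abs(s.fun).mean())
c=s.x[:2]
hub=back(m,(200+369/4,100+376/4),0.062);print("hub",hub)
# blue centroid
hsv=cv2.cvtColor(p,cv2.COLOR_RGB2HSV); b=(hsv[...,0]>95)&(hsv[...,0]<125)&(hsv[...,1]>140)&(hsv[...,2]>80)
b[:170]=0;b[240:]=0;b[:,:250]=0;b[:,340:]=0
ys,xs=np.nonzero(b); print("blue",len(xs),xs.mean(),ys.mean()); B=back(m,(xs.mean(),ys.mean()),0.086)
print(B, np.hypot(*(B[:2]-c)), np.degrees(np.arctan2(*(B[:2]-c)[::-1])))
for z in (0.072,0.134):
    cv2.imwrite(f"pics/rect{int(z*1000)}.png",cv2.resize(rect(p,m,c,z,0.2),None,fx=1.45,fy=1.45)[...,::-1])
E
```

```text
base circle [ 0.5427303  -0.0565461   0.13257983] 112 0.0010522837576405059
hub [ 0.54216788 -0.05749083  0.062     ]
blue 55 284.27272727272725 212.54545454545453
[ 0.49462022 -0.03911484  0.086     ] 0.05117058460781399 160.08351397337844
```

View pics/rect72.png

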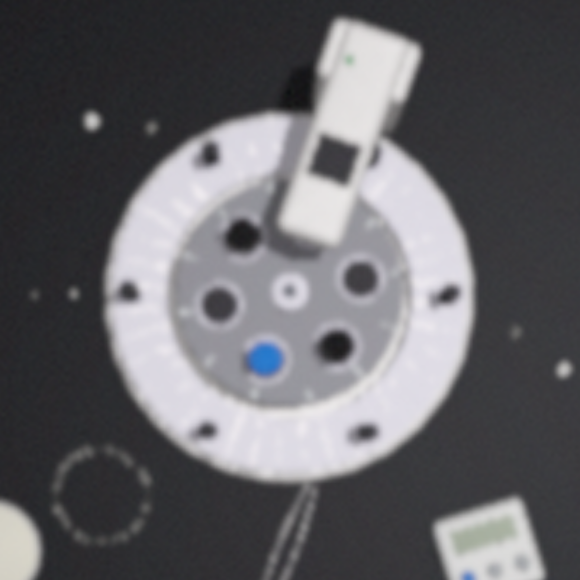

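View pics/rect134.png

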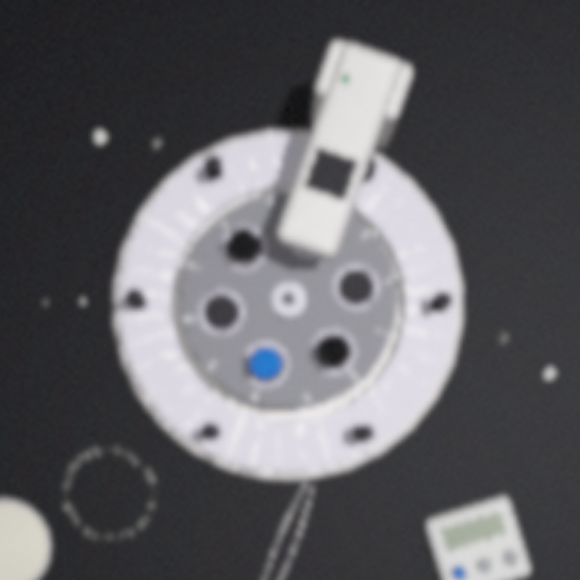

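```bash
cat >> meas.py <<'E'
def postscore(gr,m,c,a,skip=(),zs=np.linspace(0.040,0.070,6)):
    s=[]
    for k in range(6):
        th=a+k*np.pi/3
        if any(abs((th-q+np.pi)%(2*np.pi)-np.pi)<0.5 for q in skip): continue
        X=np.array([[c[0]+.112*np.cos(th),c[1]+.112*np.sin(th),z] for z in zs])
        q=(X@m["R"].T+m["t"])@m["intrinsics"].T; q=(q[:,:2]/q[:,2:]).astype(np.float32)
        s.append(cv2.remap(gr,q[:,0][None],q[:,1][None],cv2.INTER_LINEAR).mean())
    return np.mean(s)
def fit_ring(p,m,c0,psi):
    gr=cv2.GaussianBlur(p.min(2).astype(np.float32),(3,3),0)
    best=[]
    for a in np.radians(np.arange(0,60,0.5)):
        for dx in np.arange(-6,7,2)/1000:
            for dy in np.arange(-6,7,2)/1000:
                best.append((postscore(gr,m,(c0[0]+dx,c0[1]+dy),a,(psi,)),np.degrees(a),dx,dy))
    best.sort(); return best
E
python3 - <<'E'
from meas import *
for n in ("top","scene"):
    p,d,m=snap(n)
    if n=="scene":
        cv2.imwrite("pics/scz.png",cv2.resize(p[140:260,220:340],None,fx=5,fy=5,interpolation=cv2.INTER_CUBIC)[...,::-1])
    b=fit_ring(p,m,(0.5425,-0.057),np.radians(-20))
    print(n); [print(np.round(x,3)) for x in b[:6]]
# IK check
c=np.array([0.5425,-0.057])
for psi in (0,):
  for flip in (0,1):
    out=[]
    for w in range(-90,131,20)[::-1] if 0 else list(range(-90,-231,-20)):
        t=np.radians(w); rad=np.array([np.cos(t),np.sin(t),0]); tan=np.array([-np.sin(t),np.cos(t),0])
        x=np.array([0,0,-1.]); z=tan*(1 if flip==0 else -1); y=np.cross(z,x)
        R=np.stack([x,y,z],1)
        q=ctrl.solve_ik(np.append(c+.112*rad[:2],0.058),R)
        out.append(None if q is None else np.round(q).astype(int).tolist())
    print(flip,out)
E
```

```text
top
[7.2716e+01 2.9500e+01 0.0000e+00 2.0000e-03]
[7.4047e+01 2.9000e+01 0.0000e+00 2.0000e-03]
[7.598e+01 3.000e+01 0.000e+00 2.000e-03]
[7.8135e+01 2.8500e+01 0.0000e+00 2.0000e-03]
[79.334 29.5    0.     0.   ]
[7.94e+01 2.95e+01 0.00e+00 4.00e-03]
scene
[ 1.7661e+01  2.9500e+01 -6.0000e-03  6.0000e-03]
[ 1.7907e+01  2.9000e+01 -6.0000e-03  6.0000e-03]
[ 1.852e+01  2.950e+01 -4.000e-03  4.000e-03]
[ 1.8525e+01  2.9000e+01 -4.0000e-03  4.0000e-03]
[ 1.94e+01  2.95e+01 -4.00e-03  6.00e-03]
[ 1.9468e+01  3.0000e+01 -6.0000e-03  6.0000e-03]
0 [[-20, 0, 107, 0, 73, -20], [-21, -5, 112, 0, 73, -1], [-20, -10, 117, 0, 73, 20], [-17, -14, 120, 0, 74, 43], [-13, -18, 123, 0, 75, 67], [-8, -18, 123, 0, 75, 92], [-3, -17, 122, 0, 74, 117], [0, -13, 119, 0, 74, 140]]
1 [[-20, 0, 107, 0, 73, 160], None, [-20, -10, 117, 0, 73, -160], [-17, -14, 120, 0, 74, -137], [-13, -18, 123, 0, 75, -113], [-8, -18, 123, 0, 75, -88], [-3, -17, 122, 0, 74, -63], [0, -13, 119, 0, 74, -40]]
```

View pics/scz.png

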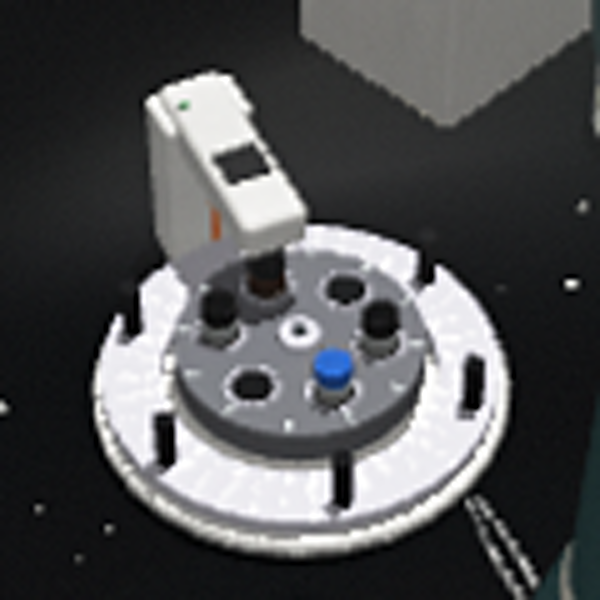

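```bash
cat >> h.py <<'E'
C=np.array([0.5415,-0.056])
def Rw(w,mid=-180.,k=0.85):
    t=np.radians(mid+k*(w-mid)); z=np.array([-np.sin(t),np.cos(t),0]); x=np.array([0,0,-1.])
    return np.stack([x,np.cross(z,x),z],1)
def P(w,z,r=0.112): 
    t=np.radians(w); return np.array([C[0]+r*np.cos(t),C[1]+r*np.sin(t),z])
E
python3 - <<'E'
from meas import *
for w in (-70,-90,-180,-250,-260,-270): 
    q=ctrl.solve_ik(P(w,.058),Rw(w)); print(w,None if q is None else np.round(q))
p=ctrl.get_tool_pos()
ctrl.servo_line([p[0],p[1],0.40],rate=0.25)
ctrl.move_pose(P(-90.7,0.36),Rw(-90.7))
ctrl.set_gripper(0.034)
p,d,m=snap("wrist","w1"); print(ctrl.get_t(),ctrl.get_finger_gap(),ctrl.get_contact_force())
p,d,m2=snap("top","t1")
E
```

```text
-70 [-18.   4. 103.  -0.  73. -21.]
-90 [-20.  -0. 108.  -0.  73.  -6.]
-180 [-11. -18. 124.  -0.  75.  79.]
-250 [  3.  -8. 115.  -0.  73. 152.]
-260 [  3.  -6. 113.  -0.  73. 161.]
-270 [  3.  -3. 110.  -0.  73. 170.]
4.2667 0.03354222133765309 [ 0.1850242  -0.04176357  0.81360084]
```

View pics/w1.png

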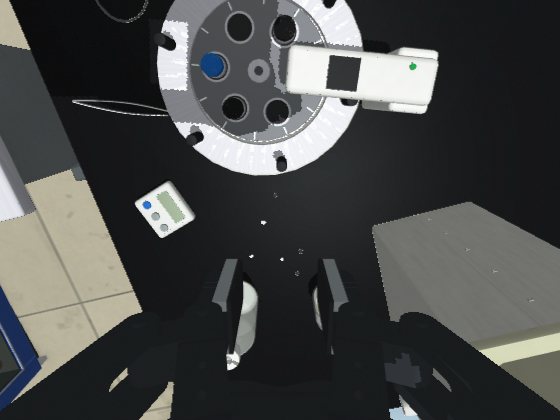

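```bash
python3 - <<'E'
from meas import *
p,d,m=snap("wrist")
psi=np.radians(-20)
b=fit_ring(p,m,C,psi)
for x in b[:8]: print(np.round(x,3), (C+x[2:]).round(4))
# base circle from wrist depth-free: hub pixel, cap, post top
print("hub",back(m,(259,70),0.062),"blue",back(m,(212.5,64),0.086))
for w in (-90.7,-150.7,-30.7): print(w,proj(m,P(w,.072)).round(1))
A=[back(m,q,.134)[:2] for q in ((288,48),(288,95),(437,52),(433,113))]
e=(A[2]+A[3]-A[0]-A[1]);print("psi",np.degrees(np.arctan2(e[1],e[0])),np.array(A).round(4))
cv2.imwrite("pics/w1z.png",cv2.resize(p[0:190,140:450],None,fx=2.5,fy=2.5,interpolation=cv2.INTER_CUBIC)[...,::-1])
E
```

```text
[1.6255e+01 2.9500e+01 4.0000e-03 4.0000e-03] [ 0.5455 -0.052 ]
[1.6533e+01 3.0000e+01 4.0000e-03 4.0000e-03] [ 0.5455 -0.052 ]
[1.704e+01 2.950e+01 6.000e-03 2.000e-03] [ 0.5475 -0.054 ]
[1.7391e+01 2.9000e+01 6.0000e-03 0.0000e+00] [ 0.5475 -0.056 ]
[1.7578e+01 2.9500e+01 6.0000e-03 0.0000e+00] [ 0.5475 -0.056 ]
[1.8003e+01 3.0000e+01 4.0000e-03 2.0000e-03] [ 0.5455 -0.054 ]
[1.8218e+01 3.0500e+01 2.0000e-03 6.0000e-03] [ 0.5435 -0.05  ]
[1.8236e+01 2.9500e+01 2.0000e-03 4.0000e-03] [ 0.5435 -0.052 ]
hub [ 0.54338512 -0.05607033  0.062     ] blue [ 0.49723391 -0.04014665  0.086     ]
-90.7 [280.  166.1]
-150.7 [189.6 139.4]
-30.7 [351.   99.6]
psi -18.206043025058825 [[ 0.5772 -0.0504]
 [ 0.5674 -0.091 ]
 [ 0.7122 -0.0879]
 [ 0.7023 -0.1424]]
```

View pics/w1z.png

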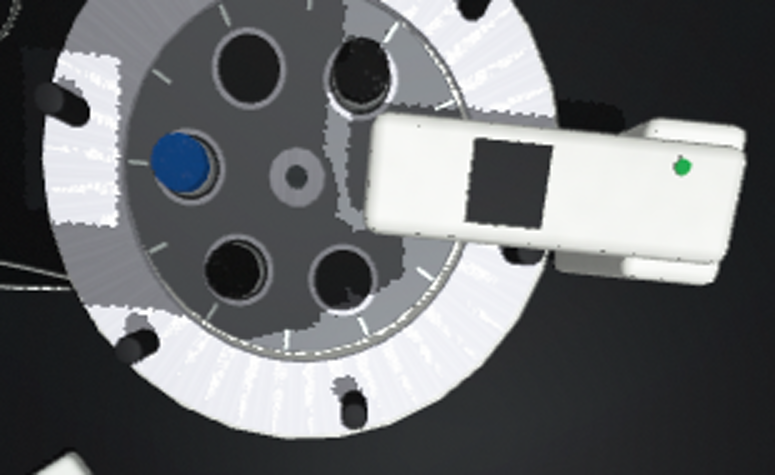

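```bash
sed -i 's/^C=.*/C=np.array([0.5425,-0.056])/' h.py; cat >> h.py <<'E'
Z=0.054
def tanv(w):
    t=np.radians(w); return np.array([-np.sin(t),np.cos(t),0])
def push(w,w1,step=2.,lim=10.5,rate=0.06,F0=np.zeros(3),verbose=True):
    """follow the arc from w to w1; returns (w, log, blocked)"""
    s=np.sign(w1-w); log=[]
    while s*(w1-w)>1e-6:
        w=w+s*min(step,abs(w1-w))
        ctrl.servo_line(P(w,Z),Rw(w),rate=rate)
        F=ctrl.get_contact_force()-F0; f=-s*F@tanv(w); log.append((round(w,1),round(float(f),1)))
        if f>lim:
            ctrl.wait(0.05); F=ctrl.get_contact_force()-F0; f=-s*F@tanv(w)
            if f>lim: 
                print(log); return w,log,True
    print(log); return w,log,False
def blue(m,p):
    hsv=cv2.cvtColor(p,cv2.COLOR_RGB2HSV); b=(hsv[...,0]>95)&(hsv[...,0]<125)&(hsv[...,1]>140)&(hsv[...,2]>60)
    n,l,st,ce=cv2.connectedComponentsWithStats(b.astype(np.uint8))
    out=[]
    for i in range(1,n):
        if st[i,4]<8: continue
        B=back(m,ce[i],.086)[:2]-C
        if 0.035<np.hypot(*B)<0.065: out.append((np.degrees(np.arctan2(B[1],B[0])).round(1),np.hypot(*B).round(4),int(st[i,4])))
    return out
E
python3 - <<'E'
from h import *
ctrl.servo_line(P(-90.7,0.10),Rw(-90.7),rate=0.25)
F0=ctrl.get_contact_force()
ctrl.servo_line(P(-90.7,Z),Rw(-90.7),rate=0.08)
F=ctrl.get_contact_force();print("F",F0,F,ctrl.get_t()); np.save("F0.npy",F)
if np.linalg.norm(F-F0)<3:
    w,log,bl=push(-90.7,-120.7,F0=F); print(bl,ctrl.get_t())
    print(ctrl.get_contact_force()-F)
    p,d,m=snap("top","t2"); print(blue(m,p)); p,d,m=snap("scene","s2"); print(blue(m,p)); p,d,m=snap("wrist","w2"); print(blue(m,p)); print(ctrl.get_t())
E
```

```text
F [-0.30124089  0.06884472 -0.0860531 ] [ 0.07951774 -0.33299888  0.1993564 ] 6.2833
[(np.float64(-92.7), -0.4), (np.float64(-94.7), -0.6), (np.float64(-96.7), 4.3), (np.float64(-98.7), 4.1), (np.float64(-100.7), 3.6), (np.float64(-102.7), 1.7), (np.float64(-104.7), 2.1), (np.float64(-106.7), 1.5), (np.float64(-108.7), 0.1), (np.float64(-110.7), 0.2), (np.float64(-112.7), -0.9), (np.float64(-114.7), 0.5), (np.float64(-116.7), -0.7), (np.float64(-118.7), 0.1), (np.float64(-120.7), -0.3)]
False 10.0333
[-0.06229623  0.40623141 -0.55979519]
[(np.float64(131.5), np.float64(0.0505), 56)]
[(np.float64(131.4), np.float64(0.0572), 47)]
[]
10.1833
```

```bash
python3 - <<'E'
from h import *
F=np.load("F0.npy")
w,log,bl=push(-120.7,-144.7,F0=F,rate=0.08); print(w,bl,ctrl.get_t())
p,d,m=snap("top","t3"); print(blue(m,p)); p,d,m=snap("scene","s3"); print(blue(m,p)); print(ctrl.get_t())
E
```

```text
[(np.float64(-122.7), -0.5), (np.float64(-124.7), -0.1), (np.float64(-126.7), 4.0), (np.float64(-128.7), 3.2), (np.float64(-130.7), 4.2), (np.float64(-132.7), 2.5), (np.float64(-134.7), 2.0), (np.float64(-136.7), 1.0), (np.float64(-138.7), 0.2), (np.float64(-140.7), -0.8), (np.float64(-142.7), 0.4), (np.float64(-144.7), -0.0)]
-144.7 False 13.1833
[(np.float64(102.0), np.float64(0.0502), 52)]
[(np.float64(105.6), np.float64(0.0562), 48)]
13.2833
```

```bash
python3 - <<'E'
from h import *
F=np.load("F0.npy")
w,log,bl=push(-144.7,-174.7,F0=F,rate=0.08,lim=8.5); print(w,bl,ctrl.get_t())
p,d,m=snap("top","t4"); print(blue(m,p)); p,d,m=snap("scene","s4"); print(blue(m,p)); print(ctrl.get_t())
E
```

```text
[(np.float64(-146.7), -0.5), (np.float64(-148.7), -0.7), (np.float64(-150.7), -0.6), (np.float64(-152.7), -0.1), (np.float64(-154.7), -0.1), (np.float64(-156.7), 6.7), (np.float64(-158.7), 7.3), (np.float64(-160.7), 11.3)]
-160.7 True 15.3333
[(np.float64(98.4), np.float64(0.0503), 53)]
[(np.float64(101.2), np.float64(0.0557), 47)]
15.4333
```

```bash
python3 - <<'E'
from h import *
F=np.load("F0.npy")
w,log,bl=push(-160.7,-95.7,F0=F,rate=0.09,step=2.5,lim=10.5); print(w,bl,ctrl.get_t())
p,d,m=snap("top","t5"); print(blue(m,p)); 
if not bl:
    w,log,bl=push(w,-74,F0=F,rate=0.09,step=2.5,lim=10.5); print(w,bl,ctrl.get_t())
p,d,m=snap("top","t6"); print(blue(m,p)); p,d,m=snap("scene","s6"); print(blue(m,p)); print(ctrl.get_t())
E
```

```text
[(np.float64(-158.2), -10.7), (np.float64(-155.7), -1.4), (np.float64(-153.2), 0.0), (np.float64(-150.7), 0.2), (np.float64(-148.2), 0.2), (np.float64(-145.7), 0.2), (np.float64(-143.2), 0.4), (np.float64(-140.7), 0.3), (np.float64(-138.2), 0.6), (np.float64(-135.7), 0.8), (np.float64(-133.2), 0.9), (np.float64(-130.7), -0.2), (np.float64(-128.2), -0.2), (np.float64(-125.7), -0.3), (np.float64(-123.2), 0.1), (np.float64(-120.7), 2.1), (np.float64(-118.2), 3.9), (np.float64(-115.7), 3.3), (np.float64(-113.2), 2.3), (np.float64(-110.7), 1.3), (np.float64(-108.2), -0.1), (np.float64(-105.7), 1.3), (np.float64(-103.2), 1.4), (np.float64(-100.7), 0.3), (np.float64(-98.2), 0.0), (np.float64(-95.7), 0.1)]
-95.7 False 21.9333
[(np.float64(131.5), np.float64(0.0503), 57)]
[(np.float64(-93.2), 0.4), (np.float64(-90.7), 4.2), (np.float64(-88.2), 3.5), (np.float64(-85.7), 2.6), (np.float64(-83.2), 1.1), (np.float64(-80.7), 1.4), (np.float64(-78.2), -0.2), (np.float64(-75.7), -0.8), (np.float64(-74.0), 0.3)]
-74.0 False 24.2333
[(np.float64(161.1), np.float64(0.0507), 51)]
[(np.float64(157.0), np.float64(0.0567), 47)]
24.3333
```

View pics/s6.png

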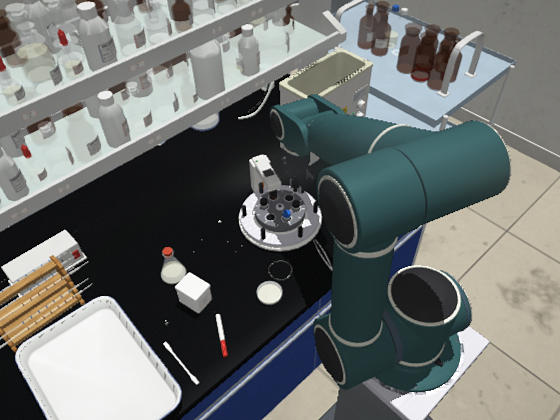

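```bash
python3 - <<'E'
from meas import *
ctrl.servo_line(P(-74,0.25),rate=0.25)
p,d,m=snap("top"); 
b=fit_ring(p,m,C,np.radians(-20)); [print(np.round(x,3)) for x in b[:3]]
w=-259
ctrl.move_pose(P(w,0.25),Rw(w))
p,d,m=snap("wrist","w7"); b=fit_ring(p,m,C,np.radians(-20)); [print(np.round(x,3)) for x in b[:3]]
print(proj(m,P(w,.072)),ctrl.get_t(),ctrl.get_joints())
E
```

```text
[69.143 49.5    0.     0.   ]
[70.952 50.     0.     0.   ]
[71.508 49.     0.     0.   ]
[ 1.8126e+01  4.9000e+01 -2.0000e-03 -6.0000e-03]
[ 1.8289e+01  4.9500e+01  0.0000e+00 -6.0000e-03]
[ 1.8385e+01  4.9500e+01 -2.0000e-03 -6.0000e-03]
[279.05116658 188.78784788] 28.0 [ 3.10850097e+00 -1.24788708e+01  1.00576325e+02 -9.72131681e-04
  9.19039453e+01  1.60245199e+02]
```

View pics/w7.png

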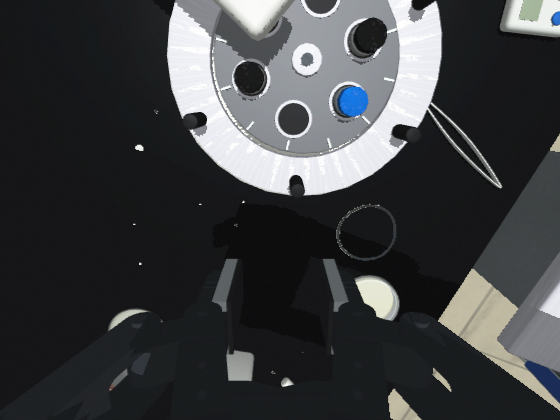

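```bash
python3 - <<'E'
from h import *
w=-251
ctrl.servo_line(P(w,0.10),Rw(w),rate=0.2)
F0=ctrl.get_contact_force()
print(ctrl.get_finger_gap())
ctrl.servo_line(P(w,Z),Rw(w),rate=0.08)
F=ctrl.get_contact_force();print("F",F0,F,ctrl.get_t()); np.save("F0.npy",F)
if np.linalg.norm(F-F0)<3:
    w,log,bl=push(w,-190,F0=F,rate=0.1,step=2.5); print(w,bl,ctrl.get_t())
    p,d,m=snap("top","t8"); print(blue(m,p))
E
```

```text
0.034095799032104766
F [ 0.92351713  0.41899827 -0.74663451] [-0.60849267 -0.24809147  0.44369596] 29.625
[(np.float64(-248.5), 0.6), (np.float64(-246.0), 1.2), (np.float64(-243.5), 0.3), (np.float64(-241.0), 3.8), (np.float64(-238.5), 4.1), (np.float64(-236.0), 4.0), (np.float64(-233.5), 2.3), (np.float64(-231.0), 2.7), (np.float64(-228.5), -0.2), (np.float64(-226.0), 0.9), (np.float64(-223.5), 0.7), (np.float64(-221.0), 1.6), (np.float64(-218.5), 0.5), (np.float64(-216.0), 1.2), (np.float64(-213.5), 0.1), (np.float64(-211.0), 3.8), (np.float64(-208.5), 5.3), (np.float64(-206.0), 3.1), (np.float64(-203.5), 2.4), (np.float64(-201.0), 1.4), (np.float64(-198.5), 0.1), (np.float64(-196.0), 0.4), (np.float64(-193.5), 1.4), (np.float64(-191.0), -0.1), (np.float64(-190.0), -0.1)]
-190.0 False 35.875
[(np.float64(-141.0), np.float64(0.0504), 52)]
```

```bash
python3 - <<'E'
from h import *
F=np.load("F0.npy")
w,log,bl=push(-190,-100,F0=F,rate=0.1,step=2.5); print(w,bl,ctrl.get_t())
p,d,m=snap("top","t9"); print(blue(m,p)); p,d,m=snap("scene","s9"); print(blue(m,p)); print(ctrl.get_t())
E
```

```text
[(np.float64(-187.5), -0.2), (np.float64(-185.0), 0.8), (np.float64(-182.5), 0.5), (np.float64(-180.0), 5.0), (np.float64(-177.5), 3.7), (np.float64(-175.0), 2.6), (np.float64(-172.5), 1.0), (np.float64(-170.0), 0.7), (np.float64(-167.5), 0.0), (np.float64(-165.0), 0.5), (np.float64(-162.5), -0.0), (np.float64(-160.0), 0.7), (np.float64(-157.5), 0.0), (np.float64(-155.0), -0.3), (np.float64(-152.5), -0.5), (np.float64(-150.0), 3.5), (np.float64(-147.5), 2.9), (np.float64(-145.0), 3.1), (np.float64(-142.5), 2.0), (np.float64(-140.0), 0.5), (np.float64(-137.5), -0.7), (np.float64(-135.0), -8.0), (np.float64(-132.5), -0.8), (np.float64(-130.0), -0.5), (np.float64(-127.5), -0.4), (np.float64(-125.0), 0.2), (np.float64(-122.5), -1.2), (np.float64(-120.0), 3.8), (np.float64(-117.5), 3.5), (np.float64(-115.0), 2.2), (np.float64(-112.5), 1.6), (np.float64(-110.0), 0.7), (np.float64(-107.5), 0.1), (np.float64(-105.0), -0.8), (np.float64(-102.5), -0.7), (np.float64(-100.0), -0.8)]
-100.0 False 44.925
[(np.float64(-53.8), np.float64(0.0512), 42)]
[(np.float64(-50.5), np.float64(0.0416), 40)]
45.025
```

```bash
python3 - <<'E'
from h import *
F=np.load("F0.npy")
w,log,bl=push(-100,-75,F0=F,rate=0.09,step=2.5); print(w,bl,ctrl.get_t())
ctrl.wait(0.2)
p,d,m=snap("scene","s10"); cv2.imwrite("pics/s10z.png",cv2.resize(p[140:260,220:340],None,fx=5,fy=5,interpolation=cv2.INTER_CUBIC)[...,::-1]); print(blue(m,p))
p,d,m=snap("top","t10"); print(blue(m,p)); print(ctrl.get_t())
E
```

```text
[(np.float64(-97.5), -0.2), (np.float64(-95.0), 0.0), (np.float64(-92.5), -0.4), (np.float64(-90.0), 3.2), (np.float64(-87.5), 2.7), (np.float64(-85.0), 2.8), (np.float64(-82.5), 1.1), (np.float64(-80.0), -0.1), (np.float64(-77.5), 0.1), (np.float64(-75.0), -0.8)]
-75.0 False 47.525
[(np.float64(-12.3), np.float64(0.0385), 28)]
[]
47.825
```

View pics/s10z.png

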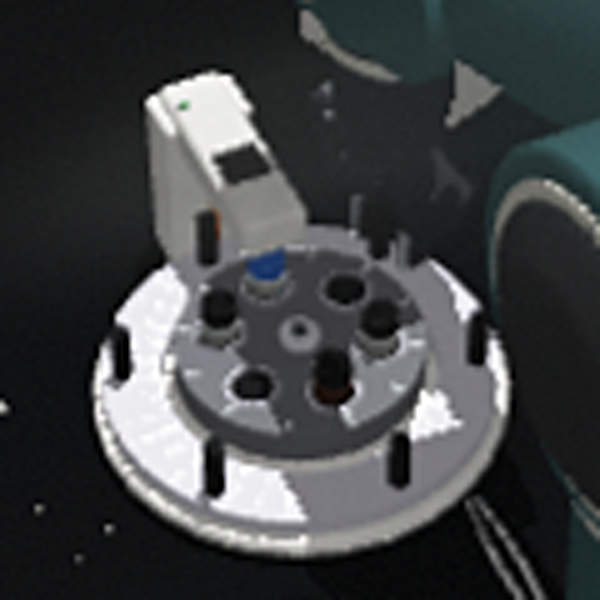

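View pics/t10.png

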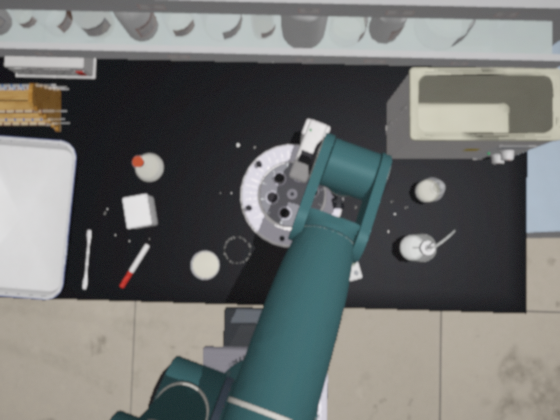

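```bash
python3 - <<'E'
from meas import *
ctrl.servo_line(P(-75,0.30),rate=0.2)
ctrl.wait(0.2)
print(ctrl.get_contact_force(),ctrl.get_t())
p,d,m=snap("scene","s11"); print(blue(m,p))
cv2.imwrite("pics/s11z.png",cv2.resize(p[140:260,220:340],None,fx=5,fy=5,interpolation=cv2.INTER_CUBIC)[...,::-1])
psi=np.radians(-20)
for a in (-30,-20,-10): 
    t=np.radians(a); print(a,proj(m,[C[0]+.05*np.cos(t),C[1]+.05*np.sin(t),.086]))
p0=cv2.imread("pics/scene0.png")[...,::-1]
# drum-mark comparison: rotate drum expected by 180 -> empty wells/hub; compare well circles on z=.058 plane
A=rect(p0,m,C,0.058,.09,3000);B=rect(p,m,C,0.058,.09,3000)
B2=cv2.warpAffine(B,cv2.getRotationMatrix2D((270,270),180,1),(540,540))
p1,d,m1=snap("top","t11")
T=cv2.imread("pics/top0.png")[...,::-1]
r0=rect(T,m1,C,.058,.1,3000); r1=rect(p1,m1,C,.058,.1,3000)
cv2.imwrite("pics/cmp.png",cv2.resize(np.hstack([r0,r1]),(800,400))[...,::-1])
print(ctrl.get_t())
E
```

```text
[ 0.22564246  0.24075303 -0.01613939] 49.4083
[(np.float64(-12.3), np.float64(0.0385), 28)]
-30 [275.70909433 189.36588533]
-20 [273.07632693 190.01794951]
-10 [270.62648571 190.98646656]
49.5083
```

View pics/cmp.png

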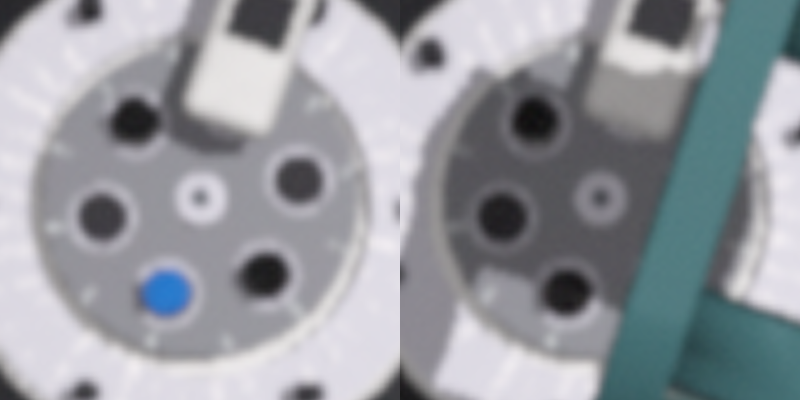

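View pics/s11z.png

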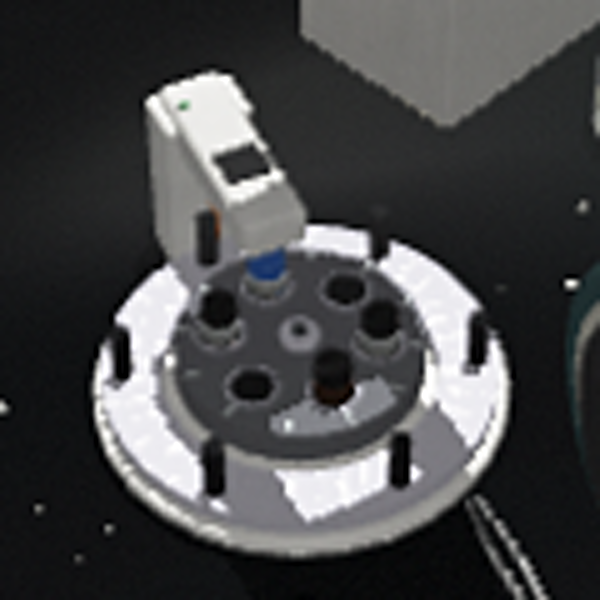

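```bash
python3 - <<'E'
from plant import ctrl
print(ctrl.get_contact_force(),ctrl.get_t()); print(ctrl.job_done())
E
```

```text
[ 0.3690506  -0.05085334  0.16017584] 49.5083
the job is handed in; nothing more can be done
None
```

The blue-capped vial now stands under the reader's lens with the drum resting in that click. I handed the job in at 49.5 s.

**How it went**
- I loosely straddled a ring post with the gripper and pushed clockwise. Two clicks went through.
- In the third click the force rose about 1 N per mm to 11.3 N, which I took as the end stop. I backed off there.
- I then turned counter-clockwise two clicks back. After taking a new post, I turned six more clicks to the lens. Each click needed about 3–5 N.

**Last checks**
- In the scene picture the blue cap is right under the lens, where the brown vial stood at the start.
- In the top view the wells I could see match the starting picture, so the drum sits in a click.
- The wrist force was under 0.5 N with the gripper lifted clear, so the robot was touching nothing.
- In the top and scene pictures taken near the end, the wash bottle, flask and white box showed where they had been.

**What disagreed or could not be checked**
- The reader arm partly hides the cap, so I could not measure its centre directly. The colour centroid from the visible 28 pixels gave about −12° at 38 mm, where the lens is at about −20° and 50 mm. I put that down to the hidden part and relied on the well comparison.
- The scene camera's radii to the cap were off by 6–8 mm from the top camera's.
- After the first counter-clockwise stroke the ring stood about 8° further round than I expected. I measured it again in two views before taking the new post.
- One brief reading of 8 N in the direction of motion came after a snap, with no lasting effect.

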